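# Walk the thickness gauge home into its dock and bolt it

## Task

Walk the heavy thickness gauge forward along the bench into its dock by gently nudging the two front corners of its base in turn, never swinging it more than about 8 degrees out of square with the dock and leaving its display and measuring head untouched, until the whole back edge is flush against the stop; finish with a firm press of about 18 N (never over 25) at a front corner to seat its contacts. Then slide the steel bolt fully across in front of the base and leave everything else where it stands.

Things in the scene. Friction and masses are not known exactly. Their poses are not given: they have to be found in the camera images.
- gauge: White thickness gauge. Flat base 130 (x) by 220 (y) by 40 high, 0.9-1.5 kg, slides at 4-11 N (more if pressed down). Origin: centre of its underside; x points from the front face (x -65, robot side) to the back edge (+65). The front face is bare for |y| 35-110: push there, about y +75 or -75, z 10-35. A corner push turns it about a point some 75 to the far side of its centre.
- gauge_head: Delicate parts fixed on the gauge (same frame): the front display (x -65 to -91, y -35 to 35, z 8 to 36), and the anvil, column and dial on top (x -24 to 61, |y| under 28, up to 165 high). Not to be touched.
- dock: Fixed aluminium dock, 24 high. Origin: on the bench, middle of the rigid stop bar's face that the gauge's back edge must meet; x points away from the gauge, into the stop. Side rails run back to x -126, inner faces at y +117 and -117 (7 play each side of the base). Gauge home: its origin at dock x -65, front face at -130. Bolt housing, 34 high: x -154 to -126, y 119 to 149.
- bolt (a joint): Slide bolt at the dock's left (+y), m: 0 drawn back (starts 0 to 0.005), 0.038 fully across; slides in the dock's -y direction, about 2 N of friction plus drag of 8 N per m/s, stays where left. Its 12 mm square bar at dock x -139.5, z 18 passes 3.5 in front of the base only when that is home, else it strikes the base's side.
- bolt_knob (a point): Top of the bolt's upright round steel knob, 14 diameter, standing from z = 24 to z = 60 (this point) above the bench, at dock x = -139.5, y = 198 minus the bolt's travel. It can be pinched from above or pushed.
- rear_left (a point): Rear left bottom corner of the gauge's base (gauge x +65, y +110).
- rear_right (a point): Rear right bottom corner of the gauge's base (gauge x +65, y -110).
- tape_roll: Bystander: yellow roll of tape lying flat, 90 diameter, 40 high, right of the dock; origin under its centre.
- weight: Bystander: steel 500 g calibration weight, 48 diameter, 62 high, left of the dock; origin under its centre.
- jar: Bystander: jar, 56 diameter, 75 high, nearer the robot, right of the gauge; origin under its centre.

How it is judged (in metres and radians):
On the way, in this order (a step that is already met when the one before it is completed fails the run):
1. the gauge is seated: both rear bottom corners within 2.5 mm of the stop while it presses on the dock with over 6 N (x of each of rear_left, rear_right in the frame of dock above -0.0025 m and contact force between gauge and dock above 6 N), for 0.1 s.
2. the bolt is across (value of joint bolt above 0.034 m), for 0.2 s.
At the end, for the whole second after the job is handed in: Both rear bottom corners of the gauge's base are within 2.5 mm of the stop's face, the gauge stands flat and at rest, and the bolt is across (travel over 34 of 38 mm) (x of each of rear_left, rear_right in the frame of dock above -0.0025 m and value of joint bolt above 0.034 m and angle between gauge's own z axis and vertical below 0.03 rad and linear speed of gauge below 0.01 m/s); the robot touches nothing.
It fails at once if the robot pushes the gauge with more than 25 N (contact force between any of the arm, the fingers and gauge above 25 N).
It fails at once if the display or measuring head is touched (contact force between any of the arm, the fingers and gauge_head above 0.5 N).
It fails at once if the gauge is more than 0.16 rad (9 degrees) out of square with the dock (angle between the x axis of gauge and the x axis of dock, either way round above 0.16 rad).
It fails at once if a bystander is shifted by more than 15 mm (distance of any of tape_roll, weight, jar from where it was at the start of the episode above 0.015 m).
It also fails if it takes over 72 s, if anything falls off the work surface, if the arm or the gripper's body presses on something with over 40 N, if the wrist force passes 120 N, or if a joint passes its speed limit or range.

## Robot

A 7-joint arm with a two-finger parallel gripper is mounted at the origin on the work surface. World frame = base frame: x ahead of the robot, y to its left, z up, the work surface at z = 0. Lengths are in mm, angles in rad, forces in N, time in s.
With the tool pointing down it reaches from about 350 to 775 mm from the base axis. Payload 3.1 kg.
Tool frame: the origin (TCP) lies midway between the tips of the shut fingers; the grasp point (between the pads) lies 19 mm behind it; z points along the fingers, y is the line along which they close (so a half turn about z gives the same grasp; the last joint's range is limited). The gripper opens to 85 mm and grips with 20 to 120 N. Pads are 22 mm wide; open, the fingers measure 114 mm over their backs; the gripper's body (76 mm by 85 mm) begins 54 mm behind the grasp point. The pads swing forward as they close: fully open they stand 13 mm farther back than shut.
Start: joints at [-1.288, 0.311, 0.014, 1.512, -0.004, 1.319, -0.027], TCP at [175.49, 521.269, 196.304] pointing down, gripper open.
Joint ranges: [-2.7, 2.7], [-0.3, 1.91], [-1.27, 1.3], [0.12, 2.57], [-1.44, 4.58], [0.2, 2.03], [-3.05, 3.05]. Speed limits (rad/s): [2.79, 2.79, 3.14, 3.14, 3.14, 3.14, 3.14].

## Interface

Orientations are given as a rotation vector (axis times angle).
In Python, from cell import robot gives the robot as it stands.
- The arm moves only by the tool move_arm, never from a script. Its argument "increments" is a list of rows, each a list of 5 numbers: the shift along the tool's x, y, z in mm, then the turn about the tool's z in degrees, then the gripper command: -1 is shut, 1 is fully open, values between are in proportion. In form: [[tx, ty, tz, yaw, jaw], ...]. A call has 1 to 12 rows; each row is the pose to reach, as a shift and turn from the pose commanded when the call began, along the tool's axes at that moment; what a row does not reach only later rows make up. A row lasts 1/12 s, in which the tool goes at most 41.7 mm and 7.16 degrees, less where a joint would pass 70% of its speed; a pose out of reach is approached as far as the arm can. A call with a gripper value outside its range is refused whole. The fingers move at their own pace and stop on an object; "squeeze" is the grip in N (left out, the last holds). Time passes only in rows, so rows that repeat a pose let the fingers close. It gives the time, the measured TCP pose, the force, the opening and the grip force at its end, in the units of the state.
- robot.observe(): the state, without advancing time (a new reading comes with each control period).
- robot.camera(name): name is "side" or "top"; returns (picture, depth): 400x640x3 uint8, red, green, blue; 400x640 float32, mm along the optical axis (not along the pixel's ray), 0 where there is no reading.
- robot.camera_params(name): a dict with "fx", "fy", "cx", "cy" (pixels), "k1" (the pictures are not rectified: a ray, as slopes to the right and down, at radius r is drawn at 1 + k1 r^2 times it, then the intrinsics apply), "position" and "orientation" of the camera in the world. Camera axes: x right, y up, looking along -z (the intrinsics and any distortion apply to the point x, -y, -z); pixel columns grow to the right and rows downward; lengths in mm; the calibration is good to about 2 mm. A picture is of the moment at which its call begins. camera_params takes no time and is no camera call.
- robot.finish_job(): hands the job in; it is judged then, once.
Trained networks look in the newest picture that a camera, given by its name, has taken for a name from the list of things; names that differ only in an ending like _2 or _b are one class to them, and where a whole thing is asked for, a point or a joint stands for the part that bears it (a point fixed in the world has none). Each returns a list of dicts, best first, with "p" (0 to 1); they miss things now and then, are a little off and sometimes report something else, mostly with a low value. They report only what shows in the picture. A call takes as long as a camera call.
- robot.look_for(label, camera): "location" ([column, row] in pixels, amid what is visible of it).
- robot.cut_out(label, camera): "region" (400x640 bool, what is visible of it) and "location" ([column, row] in pixels, amid what is visible of it).
- robot.tip_of(label, camera): "location" ([column, row] in pixels: a listed point, or the origin of a listed thing).
The state is a dict: "time_s": time; "joint_positions": joint angles; "qd": joint speeds; "joint_efforts": joint torques, N m; "tool_pos": TCP position; "tool_rot": TCP orientation; "wrist_force": force on the tool from outside, world axes, zero at the start; "wrist_torque": the same for the moment, N m; "gripper_width": opening from 0.0 (shut) to 1.0 (fully open); "grasp_force": force on a finger pad.
Only numpy, scipy, OpenCV 4.12 (cv2) and the standard library are available. Lean on these libraries where they do the work, as an engineer would, in place of code of your own. Each camera call takes 0.05 s, during which the arm holds its last target. There are 200 camera calls.

## Working session

There is one attempt and no reset: what is moved stays moved. The work goes in short steps, Python scripts to look and compute and a tool call to move; the robot and the scene stay as the last step left them, time stands still between calls to the robot, and variables do not carry over. Pictures are saved under pics/ and viewed, at most 10 in all, crops included, and the job is handed in when it is done.

Besides the shell and the picture viewer there is one more tool, called after "Request:" in YAML: its name, and indented under it one key for each argument. move_arm: Moves the arm, as the interface text tells. Its arguments: {"type":"object","properties":{"increments":{"type":"array","items":{"type":"array","items":{"type":"number"}}},"squeeze":{"type":"number"}},"required":["increments"]}

```bash
mkdir -p pics; ls; python3 - <<'E'
from cell import robot
import cv2,numpy as np
print(robot.observe())
for n in("top","side"):
    p,d=robot.camera(n); cv2.imwrite(f"pics/{n}0.png",p[:,:,::-1]); np.savez(f"{n}0.npz",p=p,d=d); print(n,robot.camera_params(n))
    for l in("gauge","dock","rear_left","rear_right","bolt_knob","tape_roll","weight","jar"):
        print(l,[(np.round(r["location"],1),round(r["p"],2)) for r in robot.tip_of(l,n)[:2]])
E
```

```text
pics
{'time_s': 0.0, 'joint_positions': array([-1.28769885,  0.31170034,  0.01403213,  1.51307538, -0.00437079,
        1.31918348, -0.02720829]), 'qd': array([ 0.00041768,  0.00065259, -0.00019022,  0.00263159,  0.00067654,
        0.00042007, -0.00018511]), 'joint_efforts': array([-3.66552795e-04, -3.79915702e+01,  1.45612336e-01, -2.30589992e+01,
        1.20338128e-02,  1.37445147e-02,  3.67944779e-06]), 'tool_pos': array([175.27816682, 520.46512035, 195.22777283]), 'tool_rot': array([-0.50785334, -3.1000243 ,  0.00365007]), 'wrist_force': array([0.25163844, 0.59627835, 0.87768406]), 'wrist_torque': array([ 0.03466808,  0.0066787 , -0.05588937]), 'grasp_force': 0.0, 'gripper_width': 0.9982667956353303}
top {'fx': 490.4376420270484, 'fy': 490.4376420270484, 'cx': 325.2066500420254, 'cy': 202.31168921982217, 'k1': -0.15358176719207134, 'position': array([ 497.87011407,    6.98808398, 1199.081529  ]), 'orientation': array([ 0.07719754, -0.05240713, -1.54597535])}
gauge [(array([343.8, 201.9]), 0.88)]
dock [(array([349.5, 159.8]), 0.73)]
rear_left []
rear_right []
bolt_knob [(array([265. , 204.9]), 0.61)]
tape_roll [(array([446.4, 209. ]), 0.56)]
weight [(array([261.9, 158.1]), 0.77)]
jar [(array([438.1, 256.4]), 0.89)]
side {'fx': 412.5343779638997, 'fy': 412.5343779638997, 'cx': 323.57494079076537, 'cy': 199.70724119475238, 'k1': -0.07450985550717652, 'position': array([ 369.84256981, -601.3235495 ,  520.1716169 ]), 'orientation': array([ 0.95357678, -0.16483286, -0.31077198])}
gauge [(array([334.9, 236.4]), 0.87)]
dock [(array([387.3, 229.4]), 0.59)]
rear_left [(array([349.9, 197.3]), 0.85), (array([345.4, 172.5]), 0.31)]
rear_right [(array([388.4, 269.2]), 0.61)]
bolt_knob [(array([300.1, 163.1]), 0.72)]
tape_roll [(array([384.8, 335. ]), 0.71)]
weight [(array([306.3, 344.7]), 0.63), (array([345.9, 172.7]), 0.6)]
jar [(array([305.3, 349.2]), 0.79)]
```

```bash
cat > h.py <<'E'
import numpy as np,cv2
from scipy.spatial.transform import Rotation as R
from cell import robot
def ray(P,uv):
    d=(np.asarray(uv,float).reshape(-1,2)-[P["cx"],P["cy"]])/[P["fx"],P["fy"]]
    s=d.copy()
    for _ in range(30): s=d/(1+P["k1"]*(s**2).sum(1,keepdims=True))
    return np.c_[s[:,0],-s[:,1],-np.ones(len(s))]
def at_z(n,uv,z):
    P=robot.camera_params(n); w=R.from_rotvec(P["orientation"]).apply(ray(P,uv))
    return P["position"]+w*((z-P["position"][2])/w[:,2])[:,None]
def cloud(n,d):
    P=robot.camera_params(n); v,u=np.mgrid[:400,:640]
    r=ray(P,np.c_[u.ravel(),v.ravel()])*d.reshape(-1,1)
    return (R.from_rotvec(P["orientation"]).apply(r)+P["position"]).reshape(400,640,3)
E
python3 - <<'E'
import cv2,numpy as np
a=cv2.imread("pics/top0.png");cv2.imwrite("pics/t0c.png",cv2.resize(a[110:310,200:467],None,fx=3,fy=3,interpolation=cv2.INTER_CUBIC)[:600,:800])
E
python3 - <<'E'
from h import *
print("gauge",at_z("top",[343.8,201.9],0),"dock",at_z("top",[349.5,159.8],0),"knob",at_z("top",[265,204.9],60))
for l,uv in dict(gauge=[334.9,236.4],dock=[387.3,229.4],rl=[349.9,197.3],rr=[388.4,269.2]).items(): print(l,at_z("side",uv,0))
print("knob",at_z("side",[300.1,163.1],60))
for l,uv in dict(tape=[446.4,209],wt=[261.9,158.1],jar=[438.1,256.4]).items(): print(l,at_z("top",uv,0))
E
```

```text
gauge [[599.2034872  -18.37354867   0.        ]] dock [[704.00781968 -30.29671548   0.        ]] knob [[582.82144394 166.87747273  60.        ]]
gauge [[598.45502034 -21.86767006   0.        ]]
dock [[705.43161133 -36.29923759   0.        ]]
rl [[677.87098026  93.85533193   0.        ]]
rr [[ 656.42964906 -138.7980811     0.        ]]
knob [[588.60666871 175.91288087  60.        ]]
tape [[ 587.52495573 -271.94526646    0.        ]]
wt [[703.7613597  187.29174917   0.        ]]
jar [[ 470.73081949 -252.33964317    0.        ]]
```

View pics/t0c.png

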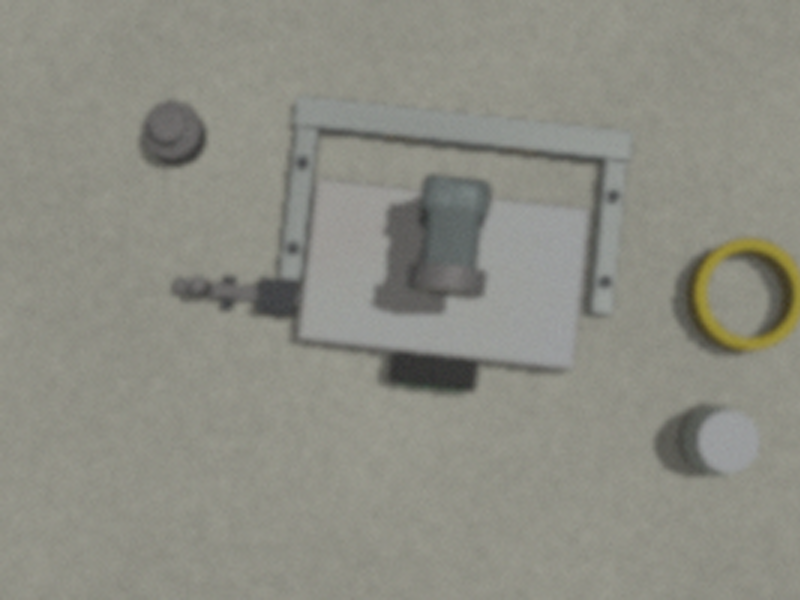

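View pics/side0.png

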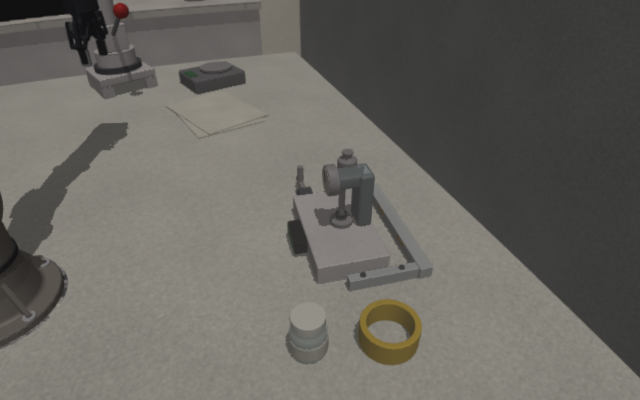

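The top view shows the gauge's base (crop corners about (298,341), (316,180), (588,209), (570,369)) inside the rails. It is about 40 mm short of the stop, near the left rail, and roughly square. The knob is at the left, near (190,288). I'll measure edges next.

```bash
cat >> h.py <<'E'
def lines(n,p,pairs,z,half=7):
    """sub-pixel refine edges given by pixel endpoint pairs -> world line points at height z"""
    g=cv2.GaussianBlur(cv2.cvtColor(p,cv2.COLOR_RGB2GRAY),(0,0),1).astype(np.float32); out=[]
    for a,b in pairs:
        a,b=np.array(a,float),np.array(b,float); t=(b-a)/np.linalg.norm(b-a); nn=np.array([-t[1],t[0]])
        pts=[]
        for s in np.linspace(.08,.92,40):
            q=a+(b-a)*s; o=np.arange(-half,half+.01,.25)
            m=(q+o[:,None]*nn).astype(np.float32)
            pr=cv2.remap(g,m[:,0].reshape(1,-1),m[:,1].reshape(1,-1),cv2.INTER_CUBIC)[0]
            G=np.abs(np.gradient(pr)); pts.append(q+o[G.argmax()]*nn)
        w=at_z(n,pts,z)[:,:2].astype(np.float32)
        vx,vy,x,y=cv2.fitLine(w,cv2.DIST_HUBER,0,.01,.01).ravel()
        r=(w-[x,y])@[-vy,vx]; ok=abs(r)<2.5
        vx,vy,x,y=cv2.fitLine(w[ok],cv2.DIST_L2,0,.01,.01).ravel()
        out.append((x,y,np.degrees(np.arctan2(vy,vx)),ok.sum(),round(float(np.std(r[ok])),2)))
    return out
E
python3 - <<'E'
from h import *
p=np.load("top0.npz")["p"];d=np.load("top0.npz")["d"]
c=lambda x,y:(200+x/3,110+y/3)
L=lines("top",p,[(c(298,341),c(380,352)),(c(480,360),c(570,369)),(c(316,180),c(410,190)),(c(500,199),c(588,209)),(c(298,341),c(316,180)),(c(570,369),c(588,209))],40,4)
for n,l in zip("FL FR RL RR L R".split(),L): print(n,np.round(l,2))
L=lines("top",p,[(c(320,134),c(596,160)),(c(295,100),c(630,131)),(c(600,160),c(590,310)),(c(318,135),c(302,280)),(c(628,158),c(611,312)),(c(295,130),c(280,275))],24,4)
for n,l in zip("stop stopback Rin Lin Rout Lout".split(),L): print(n,np.round(l,2))
print(np.round(cloud("top",d)[[206,206,206],[263,264,265]]))
E
```

```text
FL [542.94  53.53  84.38  40.     0.62]
FR [530.02 -92.96  85.69  40.     0.73]
RL [667.36  47.39  83.88  28.     0.93]
RR [ 653.96 -105.69   85.71   40.      0.73]
L [606.27  80.89  -6.18  39.     0.93]
R [ 586.2  -134.92   -6.93   38.      0.87]
stop [707.11 -52.26  85.09  30.     0.71]
stopback [ 7.2837e+02 -4.7750e+01  8.5120e+01  3.2000e+01  7.1000e-01]
Rin [ 621.8  -143.34  -10.98   17.      1.22]
Lin [645.87  78.19  -4.37  36.     0.68]
Rout [ 633.77 -165.55   -5.35   36.      1.22]
Lout [657.2  105.17  -4.57  37.     0.73]
[[580. 172.  56.]
 [580. 169.  62.]
 [580. 167.  60.]]
```

```bash
cat >> h.py <<'E'
DY=np.radians(-4.95); U=np.array([np.cos(DY),np.sin(DY)]); V=np.array([-U[1],U[0]]); O=np.array([709.5,26.])
def dk(xy): xy=np.asarray(xy); return np.array([xy[...,:2]@U,xy[...,:2]@V]).T-O
def goto(X,Y,z):
    o=robot.observe(); M=R.from_rotvec(o["tool_rot"]).as_matrix()
    w=U*(X+O[0])+V*(Y+O[1]); t=np.array([*w,z])
    print("tool inc",np.round(M.T@(t-o["tool_pos"]),1),"yaw",np.degrees(np.arcsin(np.cross(M[:2,1],V)/np.linalg.norm(M[:2,1])))*-1,"world",t)
E
python3 -c "
from h import *
goto(-207,78,150);print(dk([[582.8,166.9],[588.6,175.9],[470.7,-252.3],[587.5,-272],[703.8,187.3],[599.2,-18.4],[598.5,-21.9]]))"
```

```text
tool inc [-463.7 -330.3   46.3] yaw -13.654604867679996 world [509.59964623  60.25322034 150.        ]
[[-143.27481903  190.56521982]
 [-138.27302814  200.03211413]
 [-218.78548369 -236.74402361]
 [-100.72126231 -246.2923025 ]
 [ -24.48634534  221.32978577]
 [-110.94712127    7.37141546]
 [-111.34250826    3.82406868]]
```

Request:
move_arm:
  increments:
    - [-35,-25,4,-2,-1]
    - [-75,-53,8,-4,-1]
    - [-115,-82,12,-6,-1]
    - [-150,-107,16,-8,-1]
    - [-190,-135,20,-10,-1]
    - [-225,-160,24,-12,-1]
    - [-265,-188,28,-13.6,-1]
    - [-300,-213,32,-13.6,-1]
    - [-340,-242,36,-13.6,-1]
    - [-380,-270,40,-13.6,-1]
    - [-415,-295,46,-13.6,-1]
    - [-440,-313,46,-13.6,-1]

```text
time_s: 1.9
tool_pos: [468.9, 116.5, 153.2]
tool_rot: [0.137, 3.138, 0.001]
wrist_force: [-0.1, 1.0, 0.0]
gripper_width: 0.0
grasp_force: 0.0
```

```bash
python3 -c "
from h import *
o=robot.observe();print(o['time_s'],o['tool_pos'],dk(o['tool_pos']),o['wrist_force'],o['gripper_width']);goto(-207,78,22)"
```

```text
1.9 [468.87989074 116.48078237 153.19904736] [-252.41955812  130.50429467] [-0.05017084  0.99590287  0.0299715 ] 0.0004845337242466629
tool inc [-45.4 -52.5 131.2] yaw -0.03764349656505853 world [509.59964623  60.25322034  22.        ]
```

Request:
move_arm:
  increments:
    - [0,-10,10,0,-1]
    - [0,-20,30,0,-1]
    - [0,-30,50,0,-1]
    - [0,-30,60,0,-1]
    - [0,-30,60,0,-1]
    - [0,-30,60,0,-1]

```text
time_s: 2.4
tool_pos: [465.4, 89.2, 93.2]
tool_rot: [-0.136, -3.138, -0.001]
wrist_force: [0.7, 0.4, -0.1]
gripper_width: 0.001
grasp_force: 0.0
```

```bash
python3 -c "
from h import *
o=robot.observe();print(o['time_s'],o['tool_pos'],dk(o['tool_pos']),o['wrist_force'],o['gripper_width']);goto(-212,78,22)"
```

```text
2.4 [465.41107405  89.24413223  93.22287344] [-253.52528587  103.0699154 ] [ 0.7014613   0.35003406 -0.11594061] 0.001129701811172029
tool inc [-41.6 -25.1  71.2] yaw 7.48023931845892e-05 world [504.61829435  60.68465217  22.        ]
```

Request:
move_arm:
  increments:
    - [-8,-8,15,0,-1]
    - [-16,-16,30,0,-1]
    - [-24,-25,45,0,-1]
    - [-30,-25,58,0,-1]
    - [-36,-25,68,0,-1]
    - [-42,-25,71,0,-1]
    - [-46,-25,71,0,-1]
    - [-48,-25,71,0,-1]
    - [-48,-25,71,0,-1]

```text
time_s: 3.15
tool_pos: [512.7, 59.8, 23.2]
tool_rot: [0.136, 3.136, 0.001]
wrist_force: [-0.5, -0.3, 0.4]
gripper_width: -0.0
grasp_force: 0.0
```

Request:
move_arm:
  increments:
    - [-2,0,0,0,-1]
    - [-4,0,0,0,-1]
    - [-6,0,0,0,-1]
    - [-7.5,0,0,0,-1]
    - [-9,0,0,0,-1]
    - [-10.5,0,0,0,-1]
    - [-12,0,0,0,-1]
    - [-13,0,0,0,-1]
    - [-14,0,0,0,-1]
    - [-15,0,0,0,-1]
    - [-16,0,0,0,-1]
    - [-17,0,0,0,-1]

```text
time_s: 4.15
tool_pos: [528.1, 57.7, 22.2]
tool_rot: [-0.137, -3.139, -0.0]
wrist_force: [0.4, 0.9, -0.5]
gripper_width: 0.002
grasp_force: 0.0
```

```bash
cat >> h.py <<'E'
def st(n=None):
    o=robot.observe(); f=o["wrist_force"]
    print("t",round(o["time_s"],2),"dock",np.round(dk(o["tool_pos"]),1),"z",round(o["tool_pos"][2],1),"F_uvz",np.round([f[:2]@U,f[:2]@V,f[2]],1))
    if n:
        p,d=robot.camera("top"); cv2.imwrite(f"pics/{n}.png",cv2.resize(p[110:310,200:467],None,fx=3,fy=3,interpolation=cv2.INTER_CUBIC)[:600,:800,::-1])
        return p,d
E
python3 -c "
from h import *
st('a')"
```

```text
t 4.15 dock [-188.3   77.1] z 22.2 F_uvz [ 0.4  0.9 -0.5]
```

View pics/a.png

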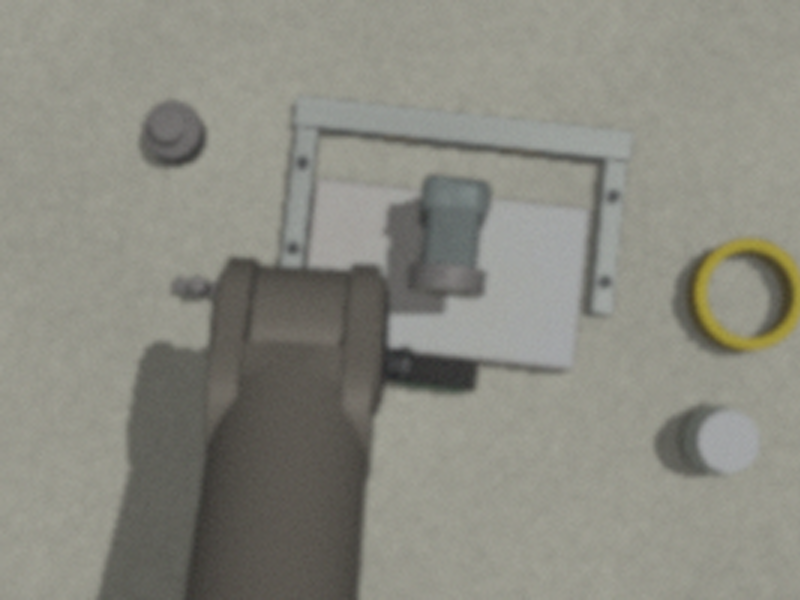

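The top view shows the arm over the front-left corner with the gauge not moved and no contact yet. I'll nudge now.

Request:
move_arm:
  increments:
    - [-1,0,0,0,-1]
    - [-2,0,0,0,-1]
    - [-3,0,0,0,-1]
    - [-4,0,0,0,-1]
    - [-5,0,0,0,-1]
    - [-6,0,0,0,-1]

```text
time_s: 4.7
tool_pos: [534.2, 57.2, 22.2]
tool_rot: [0.137, 3.139, 0.0]
wrist_force: [-0.5, 0.3, -0.0]
gripper_width: -0.003
grasp_force: 0.0
```

```bash
python3 -c "
from h import *
st()"
```

```text
t 4.7 dock [-182.3   77.1] z 22.2 F_uvz [-0.5  0.3 -0. ]
```

Request:
move_arm:
  increments:
    - [-1,0,0,0,-1]
    - [-2,0,0,0,-1]
    - [-3,0,0,0,-1]
    - [-4,0,0,0,-1]
    - [-5,0,0,0,-1]
    - [-6,0,0,0,-1]

```text
time_s: 5.2
tool_pos: [540.1, 56.7, 22.2]
tool_rot: [-0.137, -3.139, -0.0]
wrist_force: [-1.1, -0.4, -0.5]
gripper_width: -0.003
grasp_force: 0.0
```

```bash
python3 - <<'E'
from h import *
st()
p,d=robot.camera("side"); cv2.imwrite("pics/s1.png",cv2.resize(p[130:310,220:460],None,fx=3,fy=3,interpolation=cv2.INTER_CUBIC)[:,:,::-1])
E
```

```text
t 5.2 dock [-176.3   77.1] z 22.2 F_uvz [-1.1 -0.5 -0.5]
```

View pics/s1.png

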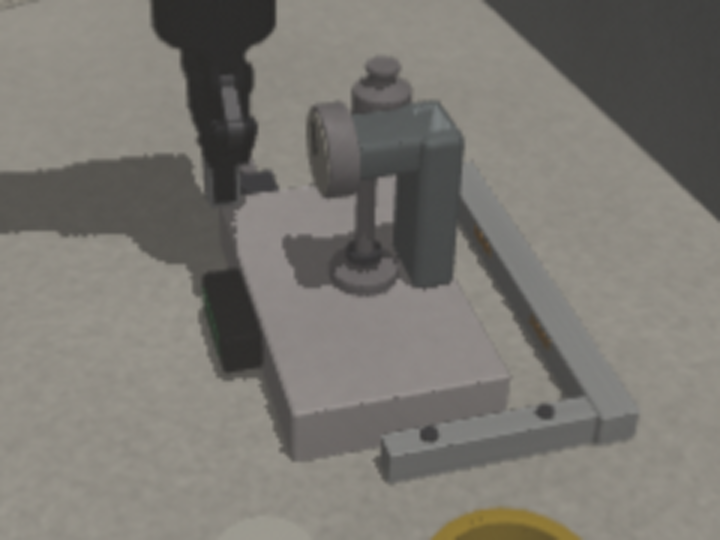

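The side view shows the finger (crop about (225,200)) right at the front-left corner of the base, clear of the display at (230,320).

Request:
move_arm:
  increments:
    - [-1,0,0,0,-1]
    - [-2,0,0,0,-1]
    - [-3,0,0,0,-1]
    - [-4,0,0,0,-1]
    - [-5,0,0,0,-1]
    - [-6,0,0,0,-1]

```text
time_s: 5.75
tool_pos: [546.1, 56.1, 22.2]
tool_rot: [0.137, 3.139, -0.0]
wrist_force: [1.0, 0.4, -0.0]
gripper_width: -0.0
grasp_force: 0.0
```

```bash
python3 -c "
from h import *
st()"
```

```text
t 5.75 dock [-170.3   77.1] z 22.2 F_uvz [ 1.   0.4 -0. ]
```

```bash
cat >> h.py <<'E'
def gauge(p):
    c=lambda x,y:(200+x/3,110+y/3)
    return 
E
python3 - <<'E'
from h import *
p,d=robot.camera("side"); q,_=robot.camera("top")
a=cv2.resize(p[130:310,220:460],None,fx=2.2,fy=2.2,interpolation=cv2.INTER_CUBIC)[:,:,::-1]
b=cv2.resize(q[140:260,280:420],None,fx=3,fy=3,interpolation=cv2.INTER_CUBIC)[:,:,::-1]
im=np.zeros((400,960,3),np.uint8); im[:396,:528]=a; im[:360,530:950]=b; cv2.imwrite("pics/s2.png",im[:, :800] if 0 else cv2.resize(im,(800,333)))
E
```

```text
(no output)
```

View pics/s2.png

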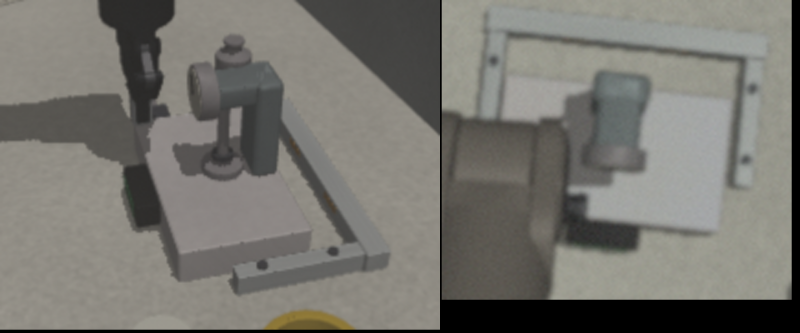

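The side view shows the finger still just in front of the front-left corner (crop (140,120)). I'll check this by projection.

```bash
python3 - <<'E'
from h import *
P=robot.camera_params("side")
def proj(w):
    c=R.from_rotvec(P["orientation"]).inv().apply(np.atleast_2d(w)-P["position"]); s=np.c_[c[:,0],-c[:,1]]/-c[:,2:]
    s=s*(1+P["k1"]*(s**2).sum(1,keepdims=True)); return s*[P["fx"],P["fy"]]+[P["cx"],P["cy"]]
def W(X,Y,z): return np.r_[U*(X+O[0])+V*(Y+O[1]),z]
o=robot.observe()
print("tcp",proj(o["tool_pos"]))
for n,w in dict(FRtop=W(-176,-111,40),FRbot=W(-176,-111,0),RRtop=W(-46,-111,40),FLtop=W(-176,109,40),dispTop=W(-200,-35,36),railend=W(-126,-117,24),stopin=W(0,-117,24)).items(): print(n,np.round(proj(w),1),(np.round((proj(w)-[220,130])*1.833)))
print(robot.camera_params("top")["position"])
E
```

```text
tcp [[297.6538628  210.23457951]]
FRtop [[316.5 267.3]] [[177. 252.]]
FRbot [[316.7 284.2]] [[177. 283.]]
RRtop [[390. 254.]] [[312. 227.]]
FLtop [[291.5 194.9]] [[131. 119.]]
dispTop [[293.5 242.3]] [[135. 206.]]
railend [[346.2 271.4]] [[231. 259.]]
stopin [[414.8 258.5]] [[357. 236.]]
[ 497.87011407    6.98808398 1199.081529  ]
```

```bash
python3 - <<'E'
from h import *
q,_=robot.camera("top"); s,_=robot.camera("side")
p0=np.load("top0.npz")["p"]; s0=np.load("side0.npz")["p"]
c=lambda x,y:(200+x/3,110+y/3)
E=[(c(500,362),c(570,369)),(c(500,199),c(588,209)),(c(570,369),c(588,209))]
for im in(p0,q): print([np.round(l,2) for l in lines("top",im,E,40,5)])
f=lambda im:cv2.resize(im[170:290,260:420],None,fx=2.5,fy=2.5,interpolation=cv2.INTER_CUBIC)[:,:,::-1]
cv2.imwrite("pics/s3.png",np.hstack([f(s0),f(s)]))
st()
E
```

```text
[array([ 529.5 , -100.86,   87.19,   40.  ,    0.64]), array([ 653.96, -105.69,   85.71,   40.  ,    0.73]), array([ 573.65, -133.55,   -7.78,   27.  ,    0.94])]
[array([ 529.22, -100.84,   86.11,   40.  ,    0.72]), array([ 653.99, -105.7 ,   85.28,   40.  ,    0.75]), array([ 571.42, -133.13,   -8.3 ,   27.  ,    1.03])]
t 5.95 dock [-170.4   77. ] z 22.2 F_uvz [-0.   0.7 -0.7]
```

View pics/s3.png

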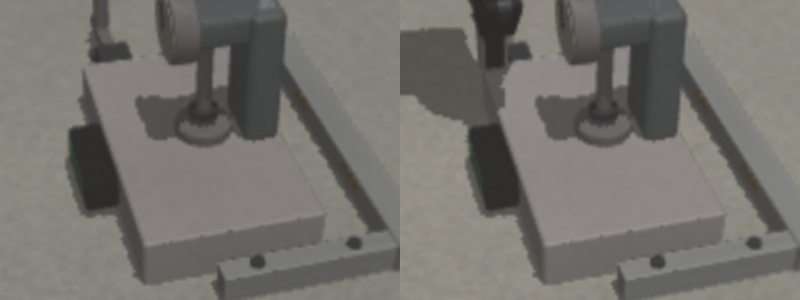

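No gauge motion yet: the before and after views match, with the fingertip (right panel, (495,100)) about at the face. I'll continue slowly.

Request:
move_arm:
  increments:
    - [-1,0,0,0,-1]
    - [-2,0,0,0,-1]
    - [-3,0,0,0,-1]
    - [-4,0,0,0,-1]

```text
time_s: 6.28
tool_pos: [550.1, 55.8, 22.2]
tool_rot: [0.137, 3.139, 0.0]
wrist_force: [0.0, 0.5, -0.2]
gripper_width: -0.001
grasp_force: 0.0
```

```bash
python3 - <<'E'
from h import *
st()
q,_=robot.camera("top"); s,d=robot.camera("side")
c=lambda x,y:(200+x/3,110+y/3)
E=[(c(500,362),c(570,369)),(c(500,199),c(588,209)),(c(570,369),c(588,209))]
print([np.round(l,2) for l in lines("top",q,E,40,5)])
C=cloud("side",d); D=dk(C[...,:2]); z=C[...,2]
for yr in((55,65),(70,85),(86,95)):
    m=(z>5)&(z<70)&(D[...,1]>yr[0])&(D[...,1]<yr[1])&(D[...,0]>-220)&(D[...,0]<-150)
    print(yr,np.c_[D[m],z[m]][::6].round().astype(int).tolist()[:25])
E
```

```text
t 6.28 dock [-166.2   77.1] z 22.2 F_uvz [-0.   0.5 -0.2]
[array([ 529.32, -100.85,   87.2 ,   40.  ,    0.64]), array([ 653.97, -105.69,   85.21,   40.  ,    0.74]), array([ 566.77, -132.55,   -9.27,   23.  ,    0.92])]Traceback (most recent call last):
  File "<stdin>", line 9, in <module>
ValueError: operands could not be broadcast together with shapes (400,640) (640,400)
```

```bash
python3 - <<'E'
from h import *
s,d=robot.camera("side")
cv2.imwrite("pics/s4.png",cv2.resize(s[120:240,260:380],None,fx=5,fy=5,interpolation=cv2.INTER_CUBIC)[:,:,::-1])
C=cloud("side",d).reshape(-1,3); D=dk(C); z=C[:,2]
for yr in((-100,-80),(40,55),(55,65),(65,95),(95,110)):
    m=(z>4)&(z<60)&(D[:,1]>yr[0])&(D[:,1]<yr[1])&(D[:,0]>-220)&(D[:,0]<-150)
    A=np.c_[D[m],z[m]].round().astype(int); print(yr,len(A),A[::max(1,len(A)//18)].tolist())
E
```

```text
(-100, -80) 164 [[-157, -80, 40], [-152, -82, 39], [-161, -83, 39], [-172, -83, 40], [-157, -88, 40], [-169, -87, 40], [-154, -90, 40], [-166, -89, 39], [-152, -93, 39], [-165, -91, 38], [-151, -96, 39], [-164, -95, 39], [-176, -91, 36], [-162, -98, 39], [-172, -98, 39], [-175, -82, 20], [-175, -90, 20], [-176, -91, 14], [-175, -97, 8]]
(40, 55) 61 [[-153, 54, 41], [-158, 53, 40], [-171, 55, 39], [-166, 54, 38], [-160, 53, 38], [-154, 49, 39], [-172, 50, 40], [-166, 49, 39], [-161, 49, 39], [-155, 46, 40], [-174, 50, 38], [-169, 49, 37], [-163, 45, 40], [-158, 44, 39], [-152, 43, 39], [-173, 45, 39], [-167, 45, 38], [-162, 41, 40], [-175, 45, 37], [-175, 47, 33], [-175, 48, 25]]
(55, 65) 48 [[-163, 64, 40], [-153, 63, 40], [-173, 64, 40], [-169, 64, 39], [-165, 64, 39], [-162, 62, 39], [-158, 62, 39], [-154, 59, 40], [-150, 59, 40], [-172, 60, 40], [-168, 59, 40], [-164, 60, 39], [-161, 57, 40], [-156, 59, 38], [-174, 61, 38], [-171, 58, 39], [-167, 56, 39], [-161, 55, 39], [-153, 55, 38], [-173, 56, 38], [-173, 56, 36], [-175, 59, 29], [-175, 60, 24], [-175, 59, 19]]
(65, 95) 153 [[-161, 72, 59], [-163, 74, 56], [-159, 94, 39], [-166, 92, 40], [-174, 93, 38], [-159, 85, 41], [-170, 84, 41], [-153, 83, 38], [-164, 80, 39], [-174, 80, 39], [-158, 78, 37], [-171, 76, 39], [-156, 71, 39], [-168, 72, 38], [-152, 68, 39], [-167, 67, 39], [-175, 80, 26], [-175, 93, 10], [-175, 70, 21], [-175, 72, 5]]
(95, 110) 20 [[-174, 105, 39], [-174, 102, 39], [-172, 103, 38], [-175, 101, 37], [-173, 96, 40], [-171, 98, 39], [-169, 98, 38], [-161, 96, 39], [-175, 98, 37], [-173, 97, 37], [-175, 98, 34], [-175, 98, 32], [-175, 98, 29], [-175, 98, 27], [-175, 100, 23], [-175, 104, 17], [-175, 102, 16], [-175, 102, 14], [-175, 105, 9], [-175, 103, 8]]
```

View pics/s4.png

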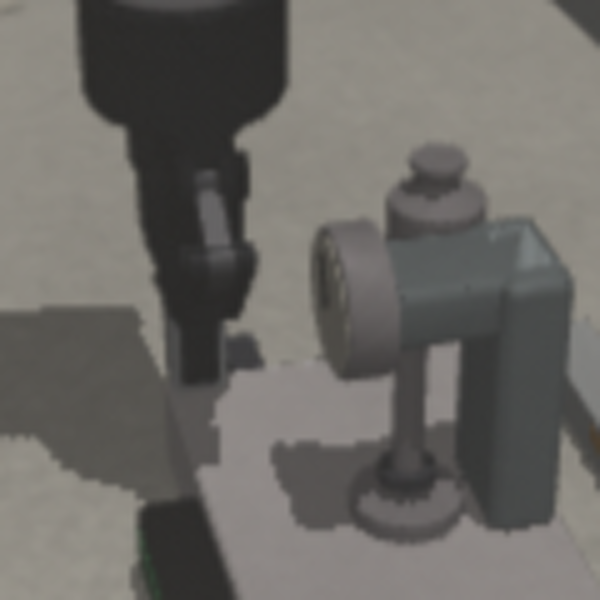

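The side view shows the dark fingertips ending at about crop (195,385), apparently above the base top, with the front face visible below. I'll measure the tip height.

```bash
python3 - <<'E'
from h import *
s,d=robot.camera("side")
C=cloud("side",d)
for r in range(186,206,2):
    print(r,[(c,*np.round(np.r_[dk(C[r,c]),C[r,c,2]]).astype(int).tolist()) for c in (292,294,296,298,300,302,304,306)])
o=robot.observe();print(o["tool_pos"],o["joint_positions"],o["gripper_width"])
E
```

```text
186 [(292, -158, 206, -2), (294, -176, 70, 86), (296, -174, 64, 90), (298, -169, 68, 87), (300, -165, 67, 86), (302, -162, 65, 88), (304, -157, 72, 82), (306, -127, 196, 0)]
188 [(292, -160, 196, -1), (294, -177, 71, 81), (296, -174, 64, 85), (298, -170, 64, 84), (300, -166, 65, 83), (302, -162, 65, 82), (304, -157, 72, 77), (306, -140, 135, 34)]
190 [(292, -161, 189, -1), (294, -176, 74, 75), (296, -174, 67, 79), (298, -170, 63, 81), (300, -166, 65, 79), (302, -162, 65, 78), (304, -156, 73, 72), (306, -141, 129, 33)]
192 [(292, -163, 179, 0), (294, -177, 71, 72), (296, -174, 66, 75), (298, -170, 64, 75), (300, -165, 70, 71), (302, -162, 64, 74), (304, -157, 70, 69), (306, -142, 123, 33)]
194 [(292, -165, 172, -1), (294, -177, 72, 67), (296, -173, 71, 66), (298, -170, 64, 71), (300, -166, 68, 67), (302, -162, 67, 67), (304, -157, 72, 63), (306, -146, 104, 40)]
196 [(292, -166, 165, -1), (294, -177, 73, 61), (296, -173, 74, 60), (298, -170, 67, 64), (300, -166, 67, 63), (302, -161, 73, 59), (304, -157, 72, 59), (306, -147, 99, 39)]
198 [(292, -168, 156, 0), (294, -173, 98, 39), (296, -169, 98, 38), (298, -165, 94, 40), (300, -161, 95, 39), (302, -157, 93, 39), (304, -153, 94, 38), (306, -149, 91, 40)]
200 [(292, -169, 146, 1), (294, -174, 93, 38), (296, -170, 90, 39), (298, -167, 87, 40), (300, -163, 86, 40), (302, -158, 87, 39), (304, -155, 85, 39), (306, -151, 84, 40)]
202 [(292, -171, 140, 0), (294, -175, 86, 37), (296, -172, 83, 39), (298, -168, 80, 41), (300, -164, 79, 40), (302, -160, 82, 38), (304, -157, 76, 41), (306, -153, 76, 41)]
204 [(292, -172, 133, -1), (294, -175, 89, 31), (296, -173, 75, 40), (298, -169, 77, 38), (300, -165, 74, 39), (302, -161, 74, 39), (304, -158, 71, 40), (306, -154, 69, 41)]
[549.98788656  55.75469754  22.15907836] [-0.39734753  0.49124724  0.35869092  1.74347211 -0.20589157  0.94396392
  1.52721456] 0.003063260152220645
```

The depth image puts the real fingertips at z≈57, not the reported 22, so they are over the base and nothing has been touched. I'll back out and re-measure the tip height.

Request:
move_arm:
  increments:
    - [5,0,-3,0,-1]
    - [12,0,-3,0,-1]
    - [20,0,-3,0,-1]
    - [27,0,-3,0,-1]
    - [32,0,-3,0,-1]
    - [36,0,0,0,-1]
    - [38,0,5,0,-1]
    - [38,0,10,0,-1]
    - [38,0,15,0,-1]
    - [38,0,15,0,-1]
    - [38,0,15,0,-1]

```text
time_s: 7.4
tool_pos: [512.0, 58.9, 6.6]
tool_rot: [-0.137, -3.138, 0.001]
wrist_force: [0.1, 0.1, 0.0]
gripper_width: -0.001
grasp_force: 0.0
```

```bash
cat >> h.py <<'E'
def tip():
    s,d=robot.camera("side"); C=cloud("side",d).reshape(-1,3); t=dk(robot.observe()["tool_pos"])
    D=dk(C)-t; m=(abs(D[:,0])<9)&(D[:,1]>-22)&(D[:,1]<5)&(C[:,2]>3)&(C[:,2]<110)
    print("n",m.sum(),"lowest z",np.round(np.sort(C[m,2])[:12],1),"X",np.round(np.percentile(dk(C[m])[:,0],[5,50,95])),"Y",np.round(np.percentile(dk(C[m])[:,1],[5,50])))
E
python3 -c "
from h import *
st();tip()"
```

```text
t 7.4 dock [-204.5   76.9] z 6.6 F_uvz [0.  0.1 0. ]
n 119 lowest z [41.6 41.7 41.8 42.5 42.7 42.9 43.1 43.5 43.6 43.8 44.2 45.7] X [-213. -205. -196.] Y [63. 66.]
```

The 35 mm offset is consistent. I'll lower 20 mm more so the true tip is at about 21.

Request:
move_arm:
  increments:
    - [0,0,3,0,-1]
    - [0,0,6,0,-1]
    - [0,0,9,0,-1]
    - [0,0,12,0,-1]
    - [0,0,15,0,-1]
    - [0,0,18,0,-1]
    - [0,0,20,0,-1]
    - [0,0,20,0,-1]

```text
time_s: 8.12
tool_pos: [511.6, 59.1, -13.4]
tool_rot: [-0.137, -3.138, 0.0]
wrist_force: [-0.4, -0.4, 0.6]
gripper_width: 0.002
grasp_force: 0.0
```

```bash
python3 -c "
from h import *
st();tip()"
```

```text
t 8.12 dock [-204.9   77. ] z -13.4 F_uvz [-0.4 -0.5  0.6]
n 118 lowest z [20.2 20.8 21.6 21.8 22.  22.2 23.1 23.5 23.9 23.9 24.4 26.5] X [-213. -205. -196.] Y [63. 66.]
```

Request:
move_arm:
  increments:
    - [-3,0,0,0,-1]
    - [-7,0,0,0,-1]
    - [-11,0,0,0,-1]
    - [-14,0,0,0,-1]
    - [-16,0,0,0,-1]
    - [-17,0,0,0,-1]
    - [-18,0,0,0,-1]
    - [-19,0,0,0,-1]
    - [-20,0,0,0,-1]
    - [-21,0,0,0,-1]
    - [-22,0,0,0,-1]
    - [-23,0,0,0,-1]

```text
time_s: 9.17
tool_pos: [530.3, 57.5, -13.6]
tool_rot: [-0.136, -3.129, -0.0]
wrist_force: [-10.4, 0.9, 7.1]
gripper_width: -0.001
grasp_force: 4.7
```

```bash
python3 - <<'E'
from h import *
st()
E
```

```text
t 9.17 dock [-186.1   77. ] z -13.6 F_uvz [-10.4  -0.    7.1]
```

Request:
move_arm:
  increments:
    - [-0.5,0,0,0,-1]
    - [-1,0,0,0,-1]
    - [-1,0,0,0,-1]

```text
time_s: 9.42
tool_pos: [530.2, 57.5, -13.7]
tool_rot: [-0.136, -3.127, -0.001]
wrist_force: [-9.3, 1.1, 8.1]
gripper_width: 0.001
grasp_force: 4.9
```

```bash
python3 - <<'E'
from h import *
st();o=robot.observe();print(o["tool_rot"],o["wrist_torque"]);tip()
E
```

```text
t 9.42 dock [-186.2   77. ] z -13.7 F_uvz [-9.4  0.3  8.1]
[-1.35968811e-01 -3.12728866e+00 -5.06010446e-04] [9.90776562e-02 1.95874754e+00 1.54819925e-03]
n 120 lowest z [20.5 21.6 21.9 22.2 22.8 23.5 23.8 24.1 24.1 25.6 25.8 26. ] X [-195. -188. -179.] Y [63. 66.]
```

Contact with the face now reads 9.4 N horizontally plus 8 N of downward drag. I'll ease the tool up while pushing on.

Request:
move_arm:
  increments:
    - [0,0,-1,0,-1]
    - [-0.5,0,-2,0,-1]
    - [-1,0,-3,0,-1]
    - [-1,0,-3,0,-1]

```text
time_s: 9.8
tool_pos: [535.4, 57.7, -10.6]
tool_rot: [-0.136, -3.135, -0.001]
wrist_force: [-4.1, 2.9, -3.9]
gripper_width: 0.0
grasp_force: 2.4
```

```bash
python3 - <<'E'
from h import *
st();o=robot.observe();print(o["tool_rot"],o["wrist_torque"])
E
```

```text
t 9.8 dock [-181.1   77.7] z -10.6 F_uvz [-4.3  2.6 -3.9]
[-1.36147491e-01 -3.13525050e+00 -7.50248763e-04] [0.48795897 1.02643314 0.02315709]
```

Request:
move_arm:
  increments:
    - [-0.7,0,0.5,0,-1]
    - [-1.5,0,1,0,-1]
    - [-2.2,0,1,0,-1]
    - [-3,0,1,0,-1]
    - [-3.5,0,1,0,-1]

```text
time_s: 10.22
tool_pos: [535.2, 57.7, -10.9]
tool_rot: [-0.136, -3.128, -0.002]
wrist_force: [-13.8, 1.4, 10.0]
gripper_width: -0.003
grasp_force: 7.2
```

```bash
cat >> h.py <<'E'
def pose():
    """gauge pose from side+top depth: front-face & base-top points, in dock frame"""
    from scipy.optimize import least_squares
    q,_=robot.camera("top"); s,d=robot.camera("side"); C=cloud("side",d).reshape(-1,3); D=dk(C)
    m=(C[:,2]>8)&(C[:,2]<33)&(D[:,0]>-190)&(D[:,0]<-115)&(((D[:,1]>-108)&(D[:,1]<-42)))
    P=D[m]; X=np.median(P[:,0]); m2=abs(P[:,0]-X)<12; P=P[m2]
    # front right face + side face: keep lowest-x boundary via robust line
    for _ in range(6):
        k=np.polyfit(P[:,1],P[:,0],1); r=P[:,0]-np.polyval(k,P[:,1]); P=P[abs(r)<max(1.5,2*np.std(r))]
    print("front face x at y=-75: %.1f  slope-angle deg %.2f  n %d"%(np.polyval(k,-75),np.degrees(np.arctan(-k[0])),len(P)))
    return q,C,D
E
python3 - <<'E'
from h import *
st();pose()
E
```

```text
t 10.22 dock [-181.3   77.7] z -10.9 F_uvz [-13.9   0.2  10. ]
front face x at y=-75: -174.9  slope-angle deg -1.65  n 83
```

Request:
move_arm:
  increments:
    - [0,0,-0.7,0,-1]
    - [0,0,-1.4,0,-1]
    - [0,0,-2,0,-1]

```text
time_s: 10.57
tool_pos: [538.9, 57.2, -9.5]
tool_rot: [-0.136, -3.135, -0.001]
wrist_force: [-4.0, 2.9, -3.6]
gripper_width: 0.003
grasp_force: 2.5
```

```bash
python3 - <<'E'
from h import *
st();pose()
E
```

```text
t 10.57 dock [-177.6   77.5] z -9.5 F_uvz [-4.2  2.5 -3.6]
front face x at y=-75: -173.8  slope-angle deg -2.48  n 72
```

Request:
move_arm:
  increments:
    - [-0.7,0,-0.3,0,-1]
    - [-1.4,0,-0.6,0,-1]
    - [-2,0,-0.9,0,-1]
    - [-2.6,0,-1.2,0,-1]
    - [-3.2,0,-1.5,0,-1]

```text
time_s: 11.08
tool_pos: [542.1, 56.7, -8.2]
tool_rot: [-0.137, -3.135, -0.0]
wrist_force: [-5.5, 2.2, -3.8]
gripper_width: -0.001
grasp_force: 2.5
```

```bash
python3 - <<'E'
from h import *
st();pose()
E
```

```text
t 11.08 dock [-174.3   77.2] z -8.2 F_uvz [-5.7  1.7 -3.8]
front face x at y=-75: -172.6  slope-angle deg -3.39  n 70
```

Request:
move_arm:
  increments:
    - [10,0,0,0,-1]
    - [30,0,0,0,-1]
    - [52,0,0,0,-1]
    - [60,-25,2,0,-1]
    - [60,-60,4,0,-1]
    - [60,-95,6,0,-1]
    - [60,-130,8,0,-1]
    - [58,-152,8,0,-1]
    - [45,-154,8,0,-1]
    - [32,-154,8,0,-1]
    - [24,-154,8,0,-1]
    - [22,-154,8,0,-1]

```text
time_s: 12.18
tool_pos: [513.0, -96.7, -13.9]
tool_rot: [0.137, 3.131, -0.003]
wrist_force: [0.5, 0.6, -0.0]
gripper_width: -0.001
grasp_force: 0.0
```

```bash
python3 - <<'E'
from h import *
st();tip();pose()
E
```

```text
t 12.18 dock [-190.1  -78. ] z -13.9 F_uvz [ 0.4  0.6 -0. ]
n 144 lowest z [20.2 20.8 21.  21.4 21.6 21.7 21.8 21.8 21.9 23.2 24.4 25.2] X [-200. -194. -184.] Y [-92. -90.]
front face x at y=-75: -172.5  slope-angle deg -2.64  n 61
```

Request:
move_arm:
  increments:
    - [-2,0,0,0,-1]
    - [-4,0,0,0,-1]
    - [-5.5,0,0,0,-1]
    - [-7,0,-0.3,0,-1]
    - [-8,0,-0.8,0,-1]
    - [-9,0,-1.3,0,-1]
    - [-10,0,-1.8,0,-1]
    - [-11,0,-2.3,0,-1]
    - [-12,0,-2.8,0,-1]
    - [-13,0,-3.3,0,-1]

```text
time_s: 13.17
tool_pos: [519.5, -96.1, -12.7]
tool_rot: [-0.137, -3.135, -0.001]
wrist_force: [-2.9, 0.5, -2.3]
gripper_width: 0.004
grasp_force: 1.4
```

```bash
python3 - <<'E'
from h import *
st()
E
```

```text
t 13.17 dock [-183.6  -76.9] z -12.7 F_uvz [-3.   0.2 -2.3]
```

Request:
move_arm:
  increments:
    - [-1,0,-0.4,0,-1]
    - [-2,0,-0.8,0,-1]
    - [-3,0,-1.2,0,-1]
    - [-4,0,-1.6,0,-1]
    - [-5,0,-2,0,-1]
    - [-6,0,-2.4,0,-1]
    - [-7,0,-2.8,0,-1]
    - [-8,0,-3.2,0,-1]

```text
time_s: 13.83
tool_pos: [529.1, -97.2, -8.9]
tool_rot: [-0.137, -3.138, 0.0]
wrist_force: [-4.7, -0.8, -2.5]
gripper_width: -0.005
grasp_force: 2.0
```

```bash
python3 - <<'E'
from h import *
st();pose()
E
```

```text
t 13.83 dock [-174.   -77.2] z -8.9 F_uvz [-4.7 -1.2 -2.5]
front face x at y=-75: -162.9  slope-angle deg -0.64  n 49
```

Request:
move_arm:
  increments:
    - [-1,0,-0.3,0,-1]
    - [-2,0,-0.6,0,-1]
    - [-3,0,-0.9,0,-1]
    - [-4,0,-1.2,0,-1]
    - [-5,0,-1.4,0,-1]
    - [-6,0,-1.7,0,-1]
    - [-7,0,-2,0,-1]
    - [-8,0,-2.3,0,-1]
    - [-9,0,-2.6,0,-1]
    - [-10,0,-2.9,0,-1]

```text
time_s: 14.77
tool_pos: [539.3, -97.8, -5.9]
tool_rot: [0.137, 3.139, 0.0]
wrist_force: [-4.7, -0.4, -2.6]
gripper_width: -0.002
grasp_force: 2.2
```

```bash
python3 - <<'E'
from h import *
st();pose()
E
```

```text
t 14.77 dock [-163.7  -76.9] z -5.9 F_uvz [-4.6 -0.9 -2.6]
front face x at y=-75: -152.8  slope-angle deg 3.33  n 70
```

Request:
move_arm:
  increments:
    - [10,0,0,0,-1]
    - [30,0,0,0,-1]
    - [52,0,0,0,-1]
    - [60,25,2,0,-1]
    - [60,60,4,0,-1]
    - [60,95,6,0,-1]
    - [60,130,8,0,-1]
    - [58,152,9,0,-1]
    - [45,154,9,0,-1]
    - [32,154,9,0,-1]
    - [24,154,9,0,-1]
    - [20,154,9,0,-1]

```text
time_s: 15.87
tool_pos: [537.4, 58.4, -13.2]
tool_rot: [0.136, 3.131, 0.003]
wrist_force: [-0.3, 0.2, -0.2]
gripper_width: 0.003
grasp_force: 0.0
```

Request:
move_arm:
  increments:
    - [-1,0,0,0,-1]
    - [-2,0,-0.3,0,-1]
    - [-3,0,-0.6,0,-1]
    - [-4,0,-1,0,-1]
    - [-5,0,-1.5,0,-1]
    - [-6,0,-2,0,-1]

```text
time_s: 16.37
tool_pos: [538.6, 56.7, -12.9]
tool_rot: [-0.138, -3.138, -0.0]
wrist_force: [-0.2, -0.1, 0.4]
gripper_width: 0.003
grasp_force: 0.0
```

```bash
python3 - <<'E'
from h import *
st();tip();pose()
E
```

```text
t 16.37 dock [-177.8   77. ] z -12.9 F_uvz [-0.2 -0.1  0.4]
n 110 lowest z [21.2 22.1 22.1 22.4 23.  23.3 23.6 24.5 25.  28.4 28.8 29.4] X [-186. -179. -170.] Y [63. 66.]
front face x at y=-75: -152.6  slope-angle deg 3.05  n 119
```

Next comes the left nudge, about 20 mm, in two calls.

Request:
move_arm:
  increments:
    - [-1,0,0,0,-1]
    - [-2,0,0,0,-1]
    - [-3,0,-0.3,0,-1]
    - [-4,0,-0.8,0,-1]
    - [-5,0,-1.3,0,-1]
    - [-6,0,-1.8,0,-1]
    - [-7,0,-2.3,0,-1]
    - [-8,0,-2.7,0,-1]
    - [-9,0,-3,0,-1]
    - [-10,0,-3.4,0,-1]
    - [-11,0,-3.8,0,-1]
    - [-12,0,-4.2,0,-1]

```text
time_s: 17.52
tool_pos: [549.6, 56.3, -9.3]
tool_rot: [-0.136, -3.136, -0.001]
wrist_force: [-3.0, 2.0, -3.0]
gripper_width: 0.001
grasp_force: 1.8
```

```bash
python3 - <<'E'
from h import *
st();pose()
E
```

```text
t 17.52 dock [-166.8   77.6] z -9.3 F_uvz [-3.1  1.7 -3. ]
front face x at y=-75: -152.3  slope-angle deg 1.20  n 116
```

Request:
move_arm:
  increments:
    - [-1.2,0,-0.4,0,-1]
    - [-2.4,0,-0.7,0,-1]
    - [-3.6,0,-1.1,0,-1]
    - [-4.8,0,-1.4,0,-1]
    - [-6,0,-1.8,0,-1]
    - [-7.2,0,-2.1,0,-1]
    - [-8.4,0,-2.5,0,-1]
    - [-9.6,0,-2.8,0,-1]
    - [-10.8,0,-3.2,0,-1]
    - [-12,0,-3.5,0,-1]
    - [-13,0,-3.8,0,-1]
    - [-14,0,-4.1,0,-1]

```text
time_s: 18.62
tool_pos: [563.9, 54.4, -5.0]
tool_rot: [-0.137, -3.137, 0.0]
wrist_force: [-5.2, 1.4, -3.3]
gripper_width: -0.002
grasp_force: 2.5
```

```bash
python3 - <<'E'
from h import *
st();pose()
E
```

```text
t 18.62 dock [-152.4   76.9] z -5.0 F_uvz [-5.3  0.9 -3.3]
front face x at y=-75: -149.8  slope-angle deg -3.20  n 87
```

Request:
move_arm:
  increments:
    - [10,0,0,0,-1]
    - [30,0,0,0,-1]
    - [52,0,0,0,-1]
    - [60,-25,2,0,-1]
    - [60,-60,4,0,-1]
    - [60,-95,6,0,-1]
    - [60,-130,8,0,-1]
    - [58,-152,9,0,-1]
    - [45,-154,9,0,-1]
    - [32,-154,9,0,-1]
    - [24,-154,9,0,-1]
    - [20,-154,9,0,-1]

```text
time_s: 19.72
tool_pos: [535.6, -99.2, -12.0]
tool_rot: [0.138, 3.131, -0.004]
wrist_force: [-1.2, -0.1, 0.3]
gripper_width: 0.001
grasp_force: 0.0
```

Request:
move_arm:
  increments:
    - [-1,0,0,0,-1]
    - [-2,0,0,0,-1]
    - [-3,0,0,0,-1]
    - [-4,0,-0.3,0,-1]
    - [-5,0,-0.7,0,-1]
    - [-6,0,-1.2,0,-1]
    - [-7,0,-1.7,0,-1]
    - [-8,0,-2.1,0,-1]
    - [-9,0,-2.5,0,-1]
    - [-10,0,-2.9,0,-1]
    - [-11,0,-3.3,0,-1]

```text
time_s: 20.63
tool_pos: [542.3, -98.1, -10.3]
tool_rot: [-0.137, -3.139, -0.0]
wrist_force: [0.3, -1.4, -0.0]
gripper_width: 0.002
grasp_force: 0.2
```

```bash
python3 - <<'E'
from h import *
st();pose()
E
```

```text
t 20.63 dock [-160.7  -77. ] z -10.3 F_uvz [ 0.4 -1.3 -0. ]
front face x at y=-75: -150.0  slope-angle deg -2.42  n 49
```

Just in contact. I'll push right about 18 mm in two calls.

Request:
move_arm:
  increments:
    - [-1,0,-0.3,0,-1]
    - [-2,0,-0.6,0,-1]
    - [-3,0,-0.9,0,-1]
    - [-4,0,-1.2,0,-1]
    - [-5,0,-1.5,0,-1]
    - [-6,0,-1.8,0,-1]
    - [-7,0,-2.1,0,-1]
    - [-8,0,-2.4,0,-1]
    - [-9,0,-2.7,0,-1]
    - [-10,0,-3,0,-1]

```text
time_s: 21.57
tool_pos: [551.9, -99.3, -7.5]
tool_rot: [-0.137, -3.138, 0.0]
wrist_force: [-3.2, -1.5, -3.7]
gripper_width: -0.001
grasp_force: 2.1
```

```bash
python3 - <<'E'
from h import *
st();pose()
E
```

```text
t 21.57 dock [-151.1  -77.3] z -7.5 F_uvz [-3.  -1.8 -3.7]
front face x at y=-75: -140.2  slope-angle deg 0.35  n 59
```

Request:
move_arm:
  increments:
    - [-1,0,-0.3,0,-1]
    - [-2,0,-0.6,0,-1]
    - [-3,0,-0.9,0,-1]
    - [-4,0,-1.2,0,-1]
    - [-5,0,-1.5,0,-1]
    - [-6,0,-1.8,0,-1]

```text
time_s: 22.17
tool_pos: [558.2, -99.5, -5.5]
tool_rot: [-0.137, -3.139, 0.0]
wrist_force: [-4.1, -1.5, -2.5]
gripper_width: -0.003
grasp_force: 2.2
```

```bash
python3 - <<'E'
from h import *
st();pose()
E
```

```text
t 22.17 dock [-144.7  -77. ] z -5.5 F_uvz [-4.  -1.8 -2.5]
front face x at y=-75: -133.7  slope-angle deg 2.28  n 70
```

Request:
move_arm:
  increments:
    - [10,0,0,0,-1]
    - [30,0,0,0,-1]
    - [52,0,0,0,-1]
    - [60,25,2,0,-1]
    - [60,60,4,0,-1]
    - [60,95,6,0,-1]
    - [60,130,8,0,-1]
    - [58,152,9,0,-1]
    - [45,154,9,0,-1]
    - [32,154,9,0,-1]
    - [24,154,9,0,-1]
    - [18,154,9,0,-1]

```text
time_s: 23.27
tool_pos: [557.9, 56.6, -12.9]
tool_rot: [0.136, 3.132, 0.003]
wrist_force: [-0.3, -0.9, 0.1]
gripper_width: -0.0
grasp_force: 0.0
```

Request:
move_arm:
  increments:
    - [-1,0,0,0,-1]
    - [-2,0,0,0,-1]
    - [-3,0,0,0,-1]
    - [-4,0,0,0,-1]
    - [-5,0,-0.3,0,-1]
    - [-6,0,-0.8,0,-1]
    - [-7,0,-1.3,0,-1]
    - [-8,0,-1.8,0,-1]
    - [-9,0,-2.3,0,-1]
    - [-10,0,-2.7,0,-1]
    - [-11,0,-3.1,0,-1]
    - [-12,0,-3.5,0,-1]

```text
time_s: 24.27
tool_pos: [565.7, 54.4, -11.0]
tool_rot: [-0.137, -3.139, -0.0]
wrist_force: [0.0, -0.6, 0.2]
gripper_width: 0.001
grasp_force: 0.0
```

```bash
python3 - <<'E'
from h import *
st();pose()
E
```

```text
t 24.27 dock [-150.6   77. ] z -11.0 F_uvz [ 0.1 -0.6  0.2]
front face x at y=-75: -133.6  slope-angle deg 2.05  n 127
```

Request:
move_arm:
  increments:
    - [-1,0,0,0,-1]
    - [-2,0,-0.3,0,-1]
    - [-3,0,-0.7,0,-1]
    - [-4,0,-1.1,0,-1]
    - [-5,0,-1.5,0,-1]
    - [-6,0,-1.9,0,-1]
    - [-7,0,-2.3,0,-1]
    - [-8,0,-2.7,0,-1]

```text
time_s: 25.03
tool_pos: [572.6, 54.3, -9.0]
tool_rot: [-0.136, -3.136, -0.001]
wrist_force: [-4.9, 2.2, -3.2]
gripper_width: -0.005
grasp_force: 2.0
```

```bash
python3 - <<'E'
from h import *
st();pose()
E
```

```text
t 25.03 dock [-143.7   77.5] z -9.0 F_uvz [-5.   1.8 -3.2]
front face x at y=-75: -133.3  slope-angle deg -0.24  n 111
```

Request:
move_arm:
  increments:
    - [-1,0,-0.3,0,-1]
    - [-2,0,-0.6,0,-1]
    - [-3,0,-0.9,0,-1]
    - [-4,0,-1.2,0,-1]

```text
time_s: 25.47
tool_pos: [573.2, 54.2, -8.4]
tool_rot: [-0.136, -3.13, -0.001]
wrist_force: [-9.0, 2.2, -1.9]
gripper_width: -0.001
grasp_force: 5.0
```

```bash
python3 - <<'E'
from h import *
st();pose()
E
```

```text
t 25.47 dock [-143.1   77.4] z -8.4 F_uvz [-9.1  1.4 -1.9]
front face x at y=-75: -133.2  slope-angle deg -0.33  n 109
```

Request:
move_arm:
  increments:
    - [10,0,0,0,-1]
    - [30,0,0,0,-1]
    - [52,0,0,0,-1]
    - [60,-25,2,0,-1]
    - [60,-60,4,0,-1]
    - [60,-95,5,0,-1]
    - [60,-130,6,0,-1]
    - [58,-152,6,0,-1]
    - [45,-154,6,0,-1]
    - [32,-154,6,0,-1]
    - [24,-154,6,0,-1]
    - [20,-154,6,0,-1]

```text
time_s: 26.57
tool_pos: [548.2, -99.9, -11.6]
tool_rot: [0.137, 3.132, -0.003]
wrist_force: [0.1, 0.7, 0.2]
gripper_width: 0.003
grasp_force: 0.0
```

Request:
move_arm:
  increments:
    - [-2,0,0,0,-1]
    - [-4,0,0,0,-1]
    - [-6,0,0,0,-1]
    - [-8,0,0,0,-1]
    - [-10,0,0,0,-1]
    - [-12,0,0,0,-1]
    - [-13,0,0,0,-1]
    - [-14,0,-0.3,0,-1]
    - [-15,0,-0.6,0,-1]
    - [-16,0,-1,0,-1]
    - [-17,0,-1.4,0,-1]

```text
time_s: 27.48
tool_pos: [559.0, -99.6, -12.5]
tool_rot: [-0.137, -3.134, -0.001]
wrist_force: [-3.8, 0.3, -1.3]
gripper_width: -0.0
grasp_force: 1.9
```

```bash
python3 - <<'E'
from h import *
st();pose()
E
```

```text
t 27.48 dock [-144.  -77.] z -12.5 F_uvz [-3.8 -0.  -1.3]
front face x at y=-75: -133.4  slope-angle deg 0.29  n 59
```

Request:
move_arm:
  increments:
    - [-1,0,-0.4,0,-1]
    - [-2,0,-0.8,0,-1]
    - [-3,0,-1.2,0,-1]
    - [-4,0,-1.6,0,-1]
    - [-4,0,-1.6,0,-1]

```text
time_s: 28.0
tool_pos: [560.3, -100.1, -12.0]
tool_rot: [-0.138, -3.129, -0.001]
wrist_force: [-9.0, 0.0, -2.2]
gripper_width: 0.005
grasp_force: 3.8
```

```bash
python3 - <<'E'
from h import *
st();pose()
E
```

```text
t 28.0 dock [-142.6  -77.4] z -12.0 F_uvz [-8.9 -0.7 -2.2]
front face x at y=-75: -131.8  slope-angle deg 0.62  n 56
```

Request:
move_arm:
  increments:
    - [-0.8,0,-0.3,0,-1]
    - [-1.6,0,-0.6,0,-1]
    - [-2.4,0,-0.9,0,-1]
    - [-3,0,-1.1,0,-1]
    - [-3,0,-1.1,0,-1]

```text
time_s: 28.52
tool_pos: [560.1, -100.1, -11.9]
tool_rot: [-0.138, -3.123, -0.002]
wrist_force: [-11.1, -0.4, -1.8]
gripper_width: 0.002
grasp_force: 5.7
```

```bash
python3 - <<'E'
from h import *
st()
E
```

```text
t 28.52 dock [-142.9  -77.4] z -11.9 F_uvz [-11.   -1.4  -1.8]
```

Request:
move_arm:
  increments:
    - [-1,0,-0.3,0,-1]
    - [-2,0,-0.6,0,-1]
    - [-3,0,-1,0,-1]
    - [-4,0,-1.3,0,-1]
    - [-5,0,-1.6,0,-1]
    - [-5,0,-1.6,0,-1]

```text
time_s: 29.02
tool_pos: [559.7, -100.0, -11.8]
tool_rot: [-0.138, -3.112, -0.004]
wrist_force: [-17.4, 0.9, 0.1]
gripper_width: -0.004
grasp_force: 9.1
```

```bash
python3 - <<'E'
from h import *
st();pose()
E
```

```text
t 29.02 dock [-143.3  -77.4] z -11.8 F_uvz [-17.4  -0.6   0.1]
front face x at y=-75: -131.8  slope-angle deg 0.40  n 59
```

Request:
move_arm:
  increments:
    - [0,0,0,0,-1]
    - [0,0,0,0,-1]
    - [4,0,0,0,-1]
    - [8,0,0,0,-1]
    - [14,0,0,0,-1]
    - [30,0,0,0,-1]
    - [55,0,0,0,-1]
    - [70,0,0,0,-1]
    - [70,30,0,0,-1]
    - [70,65,0,0,-1]
    - [70,100,0,0,-1]
    - [70,130,0,0,-1]

```text
time_s: 30.12
tool_pos: [518.5, 38.0, -5.5]
tool_rot: [0.136, 3.131, 0.004]
wrist_force: [0.4, 1.1, 0.6]
gripper_width: 0.001
grasp_force: 0.0
```

Request:
move_arm:
  increments:
    - [0,20,0,0,-1]
    - [-5,26,0,0,-1]
    - [-18,26,0,0,-1]
    - [-30,26,0,0,-1]
    - [-38,26,0,0,-1]
    - [-38,26,0,0,-1]

```text
time_s: 30.62
tool_pos: [559.0, 56.0, -6.2]
tool_rot: [0.14, 3.132, -0.001]
wrist_force: [0.1, 0.2, -1.1]
gripper_width: 0.0
grasp_force: 0.0
```

```bash
python3 - <<'E'
from h import *
st();pose();tip()
E
```

```text
t 30.62 dock [-157.4   78. ] z -6.2 F_uvz [ 0.1  0.2 -1.1]
front face x at y=-75: -131.7  slope-angle deg 0.12  n 111
n 123 lowest z [26.7 27.  28.  28.  28.5 28.6 29.4 29.8 30.1 30.2 31.4 33. ] X [-170. -163. -154.] Y [64. 67.]
```

Request:
move_arm:
  increments:
    - [-2,0,2,0,-1]
    - [-4,0,4,0,-1]
    - [-6,0,6,0,-1]
    - [-8,0,6,0,-1]
    - [-10,0,6,0,-1]
    - [-12,0,6,0,-1]
    - [-13,0,6,0,-1]
    - [-14,0,5.8,0,-1]
    - [-15,0,5.5,0,-1]
    - [-16,0,5.2,0,-1]
    - [-17,0,4.9,0,-1]
    - [-18,0,4.6,0,-1]

```text
time_s: 31.77
tool_pos: [572.9, 55.8, -11.9]
tool_rot: [0.137, 3.138, 0.0]
wrist_force: [0.5, -0.9, -0.2]
gripper_width: 0.003
grasp_force: 0.0
```

```bash
python3 - <<'E'
from h import *
st();pose()
E
```

```text
t 31.77 dock [-143.6   79. ] z -11.9 F_uvz [ 0.5 -0.8 -0.2]
front face x at y=-75: -131.7  slope-angle deg 0.09  n 116
```

Request:
move_arm:
  increments:
    - [-1,0,-0.3,0,-1]
    - [-2,0,-0.6,0,-1]
    - [-3,0,-1,0,-1]
    - [-4,0,-1.4,0,-1]
    - [-5,0,-1.8,0,-1]
    - [-6,0,-2.2,0,-1]
    - [-7,0,-2.6,0,-1]
    - [-7,0,-2.6,0,-1]

```text
time_s: 32.53
tool_pos: [573.4, 55.8, -11.6]
tool_rot: [-0.136, -3.126, 0.0]
wrist_force: [-8.7, 1.0, 0.8]
gripper_width: 0.0
grasp_force: 4.5
```

```bash
python3 - <<'E'
from h import *
st();pose()
E
```

```text
t 32.53 dock [-143.1   79. ] z -11.6 F_uvz [-8.8  0.2  0.8]
front face x at y=-75: -131.6  slope-angle deg 0.15  n 111
```

Request:
move_arm:
  increments:
    - [-1,0,-0.3,0,-1]
    - [-2,0,-0.6,0,-1]
    - [-3,0,-0.9,0,-1]
    - [-4,0,-1.2,0,-1]
    - [-5,0,-1.5,0,-1]
    - [-6,0,-1.8,0,-1]
    - [-6.5,0,-2,0,-1]
    - [-6.5,0,-2,0,-1]

```text
time_s: 33.3
tool_pos: [572.8, 55.8, -11.4]
tool_rot: [-0.135, -3.112, -0.0]
wrist_force: [-18.0, 0.8, 2.8]
gripper_width: 0.005
grasp_force: 8.9
```

```bash
python3 - <<'E'
from h import *
st();pose()
E
```

```text
t 33.3 dock [-143.6   79. ] z -11.4 F_uvz [-18.   -0.8   2.8]
front face x at y=-75: -131.7  slope-angle deg 0.15  n 113
```

Request:
move_arm:
  increments:
    - [4,0,0,0,-1]
    - [8,0,0,0,-1]
    - [14,0,0,0,-1]
    - [30,0,0,0,-1]
    - [60,0,-5,0,-1]
    - [90,0,-10,0,-1]
    - [90,30,-14,0,-1]
    - [90,65,-14,0,-1]
    - [90,100,-14,0,-1]
    - [90,135,-14,0,-1]
    - [90,166,-14,0,-1]
    - [90,166,-14,0,-1]

```text
time_s: 34.4
tool_pos: [512.7, 239.4, 8.1]
tool_rot: [0.119, 3.133, 0.015]
wrist_force: [-0.1, 1.2, -0.2]
gripper_width: 0.002
grasp_force: 0.0
```

```bash
python3 - <<'E'
from h import *
st()
s,d=robot.camera("side"); C=cloud("side",d).reshape(-1,3); D=dk(C)
m=(C[:,2]>40)&(C[:,2]<70)&(abs(D[:,0]+141)<18)&(abs(D[:,1]-198)<25); print("knob",m.sum(),np.median(D[m],0),np.percentile(D[m],[5,95],axis=0),C[m,2].max())
t,d=robot.camera("top"); C=cloud("top",d).reshape(-1,3); D=dk(C)
m=(C[:,2]>50)&(C[:,2]<70)&(abs(D[:,0]+141)<18)&(abs(D[:,1]-198)<25); print("knob top",m.sum(),D[m].mean(0))
for n,uv in(("top",robot.tip_of("bolt_knob","top")),("side",robot.tip_of("bolt_knob","side"))):
    for r in uv[:1]: print(n,r["p"],dk(at_z(n,r["location"],60)))
C=cloud("side",robot.camera("side")[1]).reshape(-1,3); D=dk(C); m=(C[:,2]>8)&(C[:,2]<33)&(D[:,0]<-120)&(D[:,0]>-140)
for a,b in((-105,-45),(45,105)):
    k=m&(D[:,1]>a)&(D[:,1]<b); print("face",a,np.median(D[k,0]),k.sum())
E
```

```text
t 34.4 dock [-219.4  256.8] z 8.1 F_uvz [-0.2  1.2 -0.2]
knob 57 [-142.5826348   185.53791948] [[-148.30254404  181.5411078 ]
 [-137.13373532  191.75046391]] 60.72674028888537
knob top 32 [-142.16193553  189.54736072]
top 0.65 [[-139.55084305  186.961482  ]]
side 0.63 [[-133.85753938  200.31765324]]
face -105 -131.5832205655405 101
face 45 -131.82776511943325 61
```

Request:
move_arm:
  increments:
    - [-20,0,0,0,-1]
    - [-45,0,0,0,-1]
    - [-65,0,0,0,-1]
    - [-75,0,0,0,-1]
    - [-77,0,0,0,-1]
    - [-77,-5,0,0,-1]
    - [-77,-10,0,0,-1]
    - [-77,-15,0,0,-1]
    - [-77,-20,0,0,-1]

```text
time_s: 35.4
tool_pos: [584.9, 200.4, 6.6]
tool_rot: [-0.137, -3.138, 0.0]
wrist_force: [-0.5, -0.4, -0.3]
gripper_width: -0.0
grasp_force: 0.0
```

```bash
python3 - <<'E'
from h import *
st();tip()
E
```

```text
t 35.4 dock [-144.   224.2] z 6.6 F_uvz [-0.5 -0.4 -0.3]
n 97 lowest z [15.7 17.7 21.7 22.5 24.4 42.6 42.8 43.4 44.6 47.1 47.3 48.1] X [-151. -145. -135.] Y [210. 213.]
```

Request:
move_arm:
  increments:
    - [-1,-3,2,0,-1]
    - [-2,-6,4,0,-1]
    - [-2,-9,4,0,-1]
    - [-2,-12,4,0,-1]
    - [-2,-15,4,0,-1]
    - [-2,-18,4,0,-1]
    - [-2,-21,4,0,-1]
    - [-2,-24,4,0,-1]
    - [-2,-27,4,0,-1]
    - [-2,-30,4,0,-1]
    - [-2,-33,4,0,-1]
    - [-2,-36,4,0,-1]

```text
time_s: 36.45
tool_pos: [584.8, 165.1, 2.6]
tool_rot: [0.137, 3.139, 0.0]
wrist_force: [0.5, 1.4, -1.3]
gripper_width: -0.001
grasp_force: 1.1
```

```bash
python3 - <<'E'
from h import *
st()
E
```

```text
t 36.45 dock [-141.1  188.9] z 2.6 F_uvz [ 0.4  1.5 -1.3]
```

Request:
move_arm:
  increments:
    - [0,-2,0,0,-1]
    - [0,-4,0,0,-1]
    - [0,-6,0,0,-1]
    - [0,-8,0,0,-1]
    - [0,-10,0,0,-1]
    - [0,-12,0,0,-1]
    - [0,-14,0,0,-1]
    - [0,-16,0,0,-1]

```text
time_s: 37.12
tool_pos: [583.6, 150.7, 2.6]
tool_rot: [0.137, 3.138, 0.004]
wrist_force: [1.5, 6.5, -2.7]
gripper_width: -0.001
grasp_force: 3.2
```

```bash
python3 - <<'E'
from h import *
st()
E
```

```text
t 37.12 dock [-141.1  174.5] z 2.6 F_uvz [ 0.9  6.6 -2.7]
```

Request:
move_arm:
  increments:
    - [0,-1,0,0,-1]
    - [0,-2,0,0,-1]
    - [0,-3,0,0,-1]
    - [0,-3,0,0,-1]

```text
time_s: 37.45
tool_pos: [583.6, 150.8, 2.7]
tool_rot: [0.133, 3.137, 0.009]
wrist_force: [2.1, 7.4, -3.5]
gripper_width: 0.0
grasp_force: 3.8
```

```bash
python3 - <<'E'
from h import *
st()
E
```

```text
t 37.45 dock [-141.1  174.6] z 2.7 F_uvz [ 1.5  7.6 -3.5]
```

Request:
move_arm:
  increments:
    - [0,3,0,0,-1]
    - [0,8,0,0,-1]
    - [0,20,0,0,-1]
    - [0,40,-10,0,-1]
    - [0,60,-30,0,-1]
    - [20,75,-60,0,-1]
    - [50,80,-90,0,-1]
    - [80,80,-110,0,-1]
    - [100,80,-110,0,-1]
    - [100,80,-110,0,-1]
    - [100,80,-110,0,-1]

```text
time_s: 38.37
tool_pos: [489.9, 235.0, 113.2]
tool_rot: [0.135, 3.138, 0.0]
wrist_force: [0.6, -0.5, -0.6]
gripper_width: 0.002
grasp_force: 0.0
```

```bash
python3 - <<'E'
from h import *
t,dt=st("end"); s,d=robot.camera("side"); C=cloud("side",d).reshape(-1,3); D=dk(C)
m=(C[:,2]>42)&(C[:,2]<62)&(abs(D[:,0]+142)<15)&(abs(D[:,1]-155)<35); print("knob side",m.sum(),np.median(D[m],0))
m=(C[:,2]>8)&(C[:,2]<33)&(D[:,0]<-120)&(D[:,0]>-140)
for a,b in((-105,-45),(45,105)):
    k=m&(D[:,1]>a)&(D[:,1]<b); print("face",a,np.median(D[k,0]),k.sum())
C=cloud("top",dt).reshape(-1,3); D=dk(C); m=(C[:,2]>50)&(C[:,2]<70)&(abs(D[:,0]+142)<15)&(abs(D[:,1]-155)<35); print("knob top",m.sum(),D[m].mean(0))
a=cv2.imread("pics/end.png")[60:420,130:660]; b=cv2.resize(s[160:300,260:440],None,fx=2.5,fy=2.5,interpolation=cv2.INTER_CUBIC)[:,:,::-1]
im=np.zeros((360,800,3),np.uint8); a=cv2.resize(a,(350,238)); im[:238,:350]=a; im[:350,350:800]=b; cv2.imwrite("pics/end2.png",im)
E
```

```text
t 38.37 dock [-241.7  250.4] z 113.2 F_uvz [ 0.7 -0.5 -0.6]
knob side 58 [-142.67020937  150.66704982]
face -105 -131.6469451961484 105
face 45 -132.08394236192004 82
knob top 29 [-142.45388698  154.20798358]
```

View pics/end2.png

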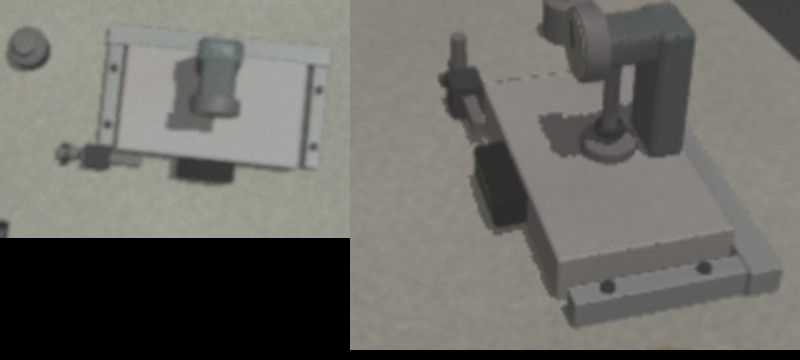

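The final view shows the back edge flush along the stop and the bolt bar across the front (left panel, about (125,158)). The knob moved 35 mm and stopped firmly at its end. The arm is clear of everything.

```bash
python3 -c "
from cell import robot
print(robot.finish_job())"
```

```text
the job is handed in; nothing more can be done
None
```

The gauge is seated against the stop, pressed at about 17–18 N at each front corner. The bolt has been slid to its end stop and the arm is clear, so I handed the job in at about 38 s; no verdict came back.

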